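# Sweep a broken cookie through the worktop waste flap

### The job

Clear the broken half cookie into the waste chute that is let into the worktop: press the chute's spring flap down with one finger and, while you keep it down, sweep the cookie over the edge and in with the other finger. Only slide the cookie, never pick it up and never leave it lying on a shut flap. Then let the flap close again, with the cookie down in the bin and the whole cookies, the mug and the jar left where they are.

Things in the scene. Friction and masses are not known exactly. Their poses are not given: they have to be found in the camera images.
- mouth (a point): Middle of the far edge (away from the robot) of the chute's mouth, level with the worktop; z up, x roughly away from the robot, turning with the worktop. The mouth is a hole from x = -146 mm to 0 and 105 mm to either side in y, in a flush steel frame 3 mm thick (x -190 to 110, y -150 to 150 mm). The cookie lies on the frame beyond this edge (+x) and is swept to -x.
- flap (a joint): The flap filling the mouth: a flush steel sheet 140 x 204 x 3 mm, hinged along the mouth's edge nearest the robot. 0 = shut; it grows (rad, up to 1.3) as the free edge, by the cookie, goes down. A spring shuts it softly when let go: 1 N at the free edge starts it, 0.3 N m about the hinge at 0.5 rad, 0.45 N m at 0.8 rad. A cookie's weight does not open it.
- flap_edge (a point): Middle of the flap's free edge, on its upper face; it moves with the flap. With the flap shut it lies 3 mm inside the mouth's far edge, level with the steel; the hinge is 140 mm from it towards the robot. A dark rubber seal outlines the mouth; a thin ring of 32 mm is engraved on the flap 45 mm in from this edge.
- bin_floor (a point): Centre of the floor of the shallow scrap bin under the chute, 164 mm below the worktop; fixed. Bin and throat are wider than the mouth: under the steel they reach 85 mm beyond the mouth's far edge, so a cookie can fall between that edge and the lowered flap.
- half_cookie: The broken half of a 72 mm round cookie, 12 mm thick, about 25 g, lying on the steel. Origin on its underside: the straight broken edge (72 mm) is 15 mm from it to its own +x, facing away from the mouth; the round side reaches 21 mm to -x. Starts 33 to 45 mm beyond the mouth's edge, within 40 mm of its centre line, turned up to 0.5 rad. Slides easily.
- cookie_a: A whole round cookie, 72 mm diameter, 12 mm thick, lying on the worktop beside the work; to be left alone. Origin at the centre of its underside.
- cookie_b: Another whole round cookie like the first, on the other side of the work; to be left alone. Origin at the centre of its underside.
- mug: A white mug, 80 mm diameter, 90 mm tall, standing beside the chute; to be left alone. Origin at the centre of its underside.
- jar: A glass jar with a metal cap, 68 mm diameter, 100 mm tall, standing beside the chute; to be left alone. Origin at the centre of its underside.

How it is judged (in metres and radians):
On the way, in this order (a step that is already met when the one before it is completed fails the run):
1. the flap is pressed open by at least 0.12 rad while the broken cookie still lies on the steel (value of joint flap above 0.12 rad and x of half_cookie in the frame of mouth above 0.01 m and z of half_cookie in the frame of mouth above -0.01 m), for 0.1 s.
2. a finger pushes the broken cookie across the edge of the mouth while the flap is held open (contact force between the fingers and half_cookie above 0.01 N and value of joint flap above 0.1 rad and x of half_cookie in the frame of mouth below 0.008 m and z of half_cookie in the frame of mouth above -0.03 m).
3. the broken cookie has gone down through the mouth (z of half_cookie in the frame of mouth below -0.08 m).
At the end, for the whole second after the job is handed in: The broken cookie lies at rest in the bin, more than 110 mm below the worktop; the flap has closed to within 0.04 rad; the whole cookies, the mug and the jar are within 20 mm of where they stood (z of half_cookie in the frame of mouth below -0.11 m and linear speed of half_cookie below 0.03 m/s and value of joint flap below 0.04 rad and distance of each of cookie_a, cookie_b, mug, jar from where it was at the start of the episode below 0.02 m); the robot touches nothing.
It fails at once if the broken cookie is over the mouth while the flap is up (open less than 0.1 rad) (x of half_cookie in the frame of mouth below -0.005 m and z of half_cookie in the frame of mouth above -0.02 m and value of joint flap below 0.1 rad).
It fails at once if the broken cookie is picked up (its origin more than 30 mm above the steel) (z of half_cookie in the frame of mouth above 0.03 m).
It fails at once if a bystander is knocked about or carried off (distance of any of cookie_a, cookie_b, mug, jar from where it was at the start of the episode above 0.03 m).
It also fails if it takes over 32 s, if anything falls off the work surface, if the arm or the gripper's body presses on something with over 40 N, if the wrist force passes 120 N, or if a joint passes its speed limit or range.

### The arm

A 7-joint arm with a two-finger parallel gripper is mounted at the origin on the work surface. World frame = base frame: x ahead of the robot, y to its left, z up, the work surface at z = 0. Lengths are in mm, angles in degrees, forces in N, time in s.
With the tool pointing down it reaches from about 350 to 900 mm from the base axis. Payload 7.2 kg.
Tool frame: the origin (TCP) lies midway between the tips of the shut fingers; the grasp point (between the pads) lies 19 mm behind it (ctrl.grip_depth is the distance from the TCP to the grasp point, in mm); z points along the fingers, x is the direction in which the jaws open and shut, and the axes are right-handed (so a half turn about z gives the same grasp; the last joint's range is limited). The gripper opens to 85 mm and grips with 20 to 120 N. Pads are 22 mm wide; open, the fingers measure 114 mm over their backs; the gripper's body (76 mm by 85 mm) begins 54 mm behind the grasp point. The pads swing forward as they close: fully open they stand 13 mm farther back than shut.
Start: joints at [-71.517, 23.554, -0.728, 91.456, 0.321, 64.991, -4.71], TCP at [238.089, 577.877, 231.297] pointing down, gripper open.
Joint ranges: [-169.25, 169.25], [-16.82, 113.86], [-84.01, 82.57], [7.8, 145.47], [-59.2, 239.2], [7.22, 106.19], [-163.78, 163.78]. Speed limits (degrees/s): [136.94, 136.94, 172.46, 172.46, 180, 180, 180].

### API

Orientations are given as a 3x3 rotation matrix whose columns are the frame's x, y, z axes.
In Python, from bench import ctrl, grab_frame gives the robot as it stands.
- The arm moves only by the tool drive_tool, never from a script. Its argument "deltas" is a list of rows, each an object of numbers: "hand": the finger opening in mm, from 0 to 85.4; "x", "y", "z": the shift along the world's x, y, z in mm; "rx", "ry", "rz": the turn, a rotation vector about the world's x, y, z in degrees. A call has 1 to 12 rows; each row is the pose to reach, as a shift and turn from the pose measured when the call began; what a row does not reach only later rows make up. A row lasts 1/10 s, in which the tool goes at most 50 mm and 8.59 degrees, less where a joint would pass 70% of its speed; a pose out of reach is approached as far as the arm can. A call with a gripper value outside its range is refused whole. The fingers move at their own pace and stop on an object; "force" is the grip in N (left out, the last holds). Time passes only in rows, so rows that repeat a pose let the fingers close. It gives the time, the measured TCP pose, the force and the opening at its end, in the units of the state.
- ctrl.read_state(): the state, without advancing time (a new reading comes with each control period).
- grab_frame(name): name is "scene" or "top" or "wrist"; returns a dict with "frame" (480x640x3 uint8, red, green, blue), "fx", "fy", "cx", "cy" (pixels), "R" (3x3) and "t" (3): a world point X has camera coordinates R X + t. Camera axes: x right, y down, z forward; pixel columns grow to the right and rows downward; lengths in mm; the calibration is good to about 2 mm. A picture is of the moment at which its call begins. There is no depth.
- ctrl.job_done(): hands the job in, once; it reports no verdict.
The state is a dict: "time_s": time; "joint_pos": joint angles; "qvel": joint speeds; "joint_efforts": joint torques, N m; "tcp_pos": TCP position; "ee_rot": TCP orientation; "force": force on the tool from outside, world axes, zero at the start; "wrist_torque": the same for the moment, N m; "opening": finger opening in mm.
Only numpy, scipy, OpenCV 4.12 (cv2) and the standard library are available. Lean on these libraries where they do the work, as an engineer would, in place of code of your own. Each camera call takes 0.05 s, during which the arm holds its last target. There are 200 camera calls.

## Working session

There is one attempt and no reset: what is moved stays moved. The work goes in short steps, Python scripts to look and compute and a tool call to move; the robot and the scene stay as the last step left them, time stands still between calls to the robot, and variables do not carry over. Pictures are saved under pics/ and viewed, on a budget of 10 in all, crops included, one or two more only if the job needs it, and the job is handed in when it is done.

Besides the shell and the picture viewer there is one more tool, called after "Call:" in YAML: its name, and indented under it one key for each argument. drive_tool: Moves the arm, as the interface text tells. Its arguments: {"type":"object","properties":{"deltas":{"type":"array"},"force":{"type":"number"}},"required":["deltas"]}

```bash
mkdir -p pics; ls
python3 - <<'E'
from bench import ctrl, grab_frame
import cv2, pickle
d={}
for n in("scene","top"):
    f=grab_frame(n); d[n]=f; cv2.imwrite(f"pics/{n}0.png",f["frame"][:,:,::-1])
    print(n,f["fx"],f["cx"],f["cy"],f["R"],f["t"])
pickle.dump(d,open("f0.pkl","wb"))
print(ctrl.read_state())
E
```

```text
pics
scene 528.3944067945572 327.71117127502805 234.76803368470587 [[-0.35858485  0.93349096 -0.00339702]
 [ 0.63492978  0.24122673 -0.73394403]
 [-0.68431066 -0.26533808 -0.67920146]] [ 170.49440676 -416.4312648  1239.40256206]
top 561.5692411815069 331.8469663749746 238.0338397283207 [[ 0.08253744 -0.99657918  0.00418351]
 [-0.97162122 -0.08140272 -0.22209413]
 [ 0.22167493  0.0142663  -0.97501625]] [-11.89140183 586.36563305 716.68392009]
{'time_s': 0.1, 'joint_pos': array([-71.51820795,  23.59741365,  -0.72828098,  91.50055098,
         0.31882934,  64.99131632,  -4.70952488]), 'qvel': array([-0.02610269, -0.11183582,  0.03002569, -0.13279523, -0.07173916,
        0.09265095,  0.06732987]), 'joint_efforts': array([ 3.22801017e-03, -6.01830125e+01,  6.84660003e-01, -3.00081003e+01,
        1.41163220e-02,  6.60887177e-03, -2.96125825e-05]), 'tcp_pos': array([237.91051977, 577.44237065, 230.50637084]), 'ee_rot': array([[ 3.80887616e-01,  9.24621201e-01, -5.08916327e-04],
       [ 9.24620089e-01, -3.80887949e-01, -1.43580910e-03],
       [-1.52141963e-03,  7.63276451e-05, -9.99998840e-01]]), 'force': array([ 0.38915508, -0.0339331 ,  0.15027629]), 'wrist_torque': array([ 0.01726916,  0.00307574, -0.02233582]), 'opening': 85.6487168004385}
```

View pics/top0.png

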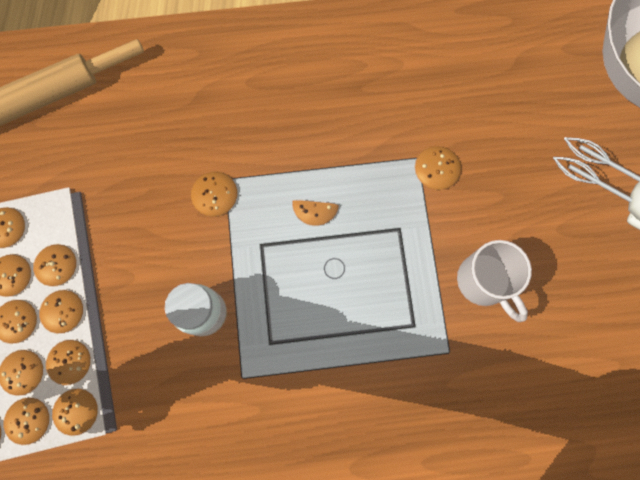

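View pics/scene0.png

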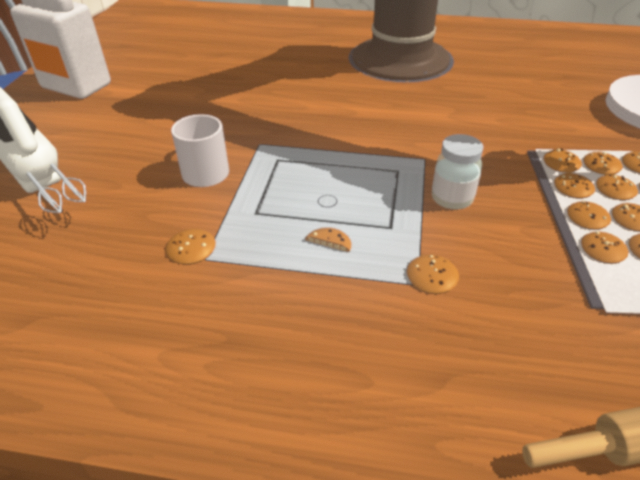

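The top view shows the mouth's seal at about (262,245), (400,230), (413,326) and (270,342), with the ring at (334,268). The half cookie is at (315,212), the whole cookies at (214,193) and (438,167), the jar at (197,310) and the mug at (495,272). The scene view shows the same layout from the far side, with the half cookie at (330,240). Next I measure the positions from both views.

```bash
cat > h.py <<'E'
import numpy as np, cv2
def ray(f,p):
    d=np.array([(p[0]-f["cx"])/f["fx"],(p[1]-f["cy"])/f["fy"],1.]); R=np.array(f["R"]);t=np.array(f["t"])
    return -R.T@t, R.T@d
def onplane(f,p,z):
    o,d=ray(f,p); return o+d*(z-o[2])/d[2]
def tri(fs,ps):
    A=[];b=[]
    for f,p in zip(fs,ps):
        o,d=ray(f,p); d=d/np.linalg.norm(d); M=np.eye(3)-np.outer(d,d); A.append(M);b.append(M@o)
    X=np.linalg.solve(sum(A),sum(b)); return X
def seal(f,poly):
    g=cv2.cvtColor(f["frame"],cv2.COLOR_RGB2GRAY); m=np.zeros_like(g); cv2.fillPoly(m,[np.array(poly)],255)
    k=((g<cv2.morphologyEx(cv2.medianBlur(g,3),cv2.MORPH_CLOSE,np.ones((11,11)))-35.)&(m>0)).astype(np.uint8)*255
    cs,_=cv2.findContours(k,cv2.RETR_EXTERNAL,cv2.CHAIN_APPROX_NONE); c=max(cs,key=lambda c:cv2.contourArea(cv2.convexHull(c)))
    h=cv2.convexHull(c)
    return cv2.approxPolyDP(h,10,True)[:,0].astype(float)
def cookie(f,box):
    x0,y0,x1,y1=box; hsv=cv2.cvtColor(f["frame"],cv2.COLOR_RGB2HSV)[y0:y1,x0:x1]
    m=(hsv[...,1]>90).astype(np.uint8)*255
    m=cv2.morphologyEx(m,cv2.MORPH_CLOSE,np.ones((5,5)))
    cs,_=cv2.findContours(m,cv2.RETR_EXTERNAL,cv2.CHAIN_APPROX_NONE); c=max(cs,key=cv2.contourArea)
    return c[:,0].astype(float)+[x0,y0]
E
python3 - <<'E'
import pickle; from h import *; np.set_printoptions(precision=1,suppress=True)
d=pickle.load(open("f0.pkl","rb")); T,S=d["top"],d["scene"]
st=seal(T,[(245,195+30),(415,215),(430,340),(255,360)]); ss=seal(S,[(265,152),(412,160),(412,240),(240,222)])
print("top",st,"\nscene",ss)
if len(st)==4:
    W=np.array([onplane(T,p,0) for p in st]); print("top@0",W)
if len(ss)==4: print("scene@0",np.array([onplane(S,p,0) for p in ss]))
if len(st)==4 and len(ss)==4:
    for p in st:
        w=onplane(T,p,0); q=min(ss,key=lambda q:np.linalg.norm(onplane(S,q,0)-w)); print("tri",tri([T,S],[p,q]))
c=cookie(T,(270,185,360,238)); cs=cookie(S,(290,215,365,262))
print(len(c),c.min(0),c.max(0),len(cs),cs.min(0),cs.max(0))
pickle.dump((c,cs),open("c.pkl","wb"))
for f,cc in((T,c),(S,cs)):
  for z in (0,12):
    w=np.array([onplane(f,p,z)[:2] for p in cc]).astype(np.float32); r=cv2.minAreaRect(w); print(z,r)
# extreme tips of straight edge (leftmost / rightmost) triangulated
a=[c[c[:,0].argmin()],c[c[:,0].argmax()]]; b=[cs[cs[:,0].argmax()],cs[cs[:,0].argmin()]]
for p,q in zip(a,b): print(p,q,tri([T,S],[p,q]))
E
```

```text
top [[400. 228.]
 [415. 327.]
 [269. 344.]
 [260. 243.]] 
scene [[254. 213.]
 [276. 160.]
 [398. 172.]
 [391. 229.]]
top@0 [[624.6 -64.2   0. ]
 [477.5 -94.4   0. ]
 [435.5 115.6   0. ]
 [583.6 145.3   0. ]]
scene@0 [[627.  -65.5   0. ]
 [483.8 -94.7   0. ]
 [442.2 116.3   0. ]
 [586.9 145.4   0. ]]
tri [625.4 -65.3  -1.5]
tri [478.3 -96.2  -4.1]
tri [435.8 115.6  -4.5]
tri [584.2 145.2  -2.3]
107 [293. 200.] [338. 224.] 100 [306. 228.] [350. 250.]
0 ((637.6360473632812, 67.25958251953125), (36.69233703613281, 69.54656982421875), 0.22821030020713806)
12 ((634.36767578125, 66.65742492675781), (36.161285400390625, 68.53994750976562), 0.22820083796977997)
0 ((635.20361328125, 66.93254089355469), (68.43759155273438, 36.42376708984375), 89.20521545410156)
12 ((647.2423095703125, 71.47610473632812), (66.90754699707031, 35.60940933227539), 89.20519256591797)
[293. 201.] [350. 248.] [652.2 102.    4.3]
[338. 206.] [306. 238.] [651.2  32.7   0.2]
```

The surface triangulates to z between -4 and -1, so I take it as about 0, flush with the worktop. The seal measures 150 × 214 mm, which fits the given mouth. That puts the mouth at about (604,40) with a yaw of 10.8°. The half cookie's broken edge has its middle at (652,67) and faces world +x, so its origin is about (38,21) in the mouth frame, inside the stated range.

Next I move over it with the jaws along world x, then tilt.

Call:
drive_tool:
  deltas:
    - {"x": 30, "y": -39, "z": 0, "rz": -5, "hand": 85}
    - {"x": 64, "y": -83, "rz": -11}
    - {"x": 98, "y": -127, "rz": -17}
    - {"x": 132, "y": -171, "rz": -23}
    - {"x": 166, "y": -215, "rz": -29}
    - {"x": 200, "y": -259, "rz": -35}
    - {"x": 234, "y": -303, "rz": -41}
    - {"x": 268, "y": -347, "rz": -47}
    - {"x": 302, "y": -391, "rz": -53}
    - {"x": 336, "y": -435, "rz": -59}
    - {"x": 366, "y": -474, "rz": -64}
    - {"x": 385, "y": -498, "rz": -67}

```text
invalid input at $.deltas[0]: expected keys hand, x, y, z, rx, ry, rz
```

Call:
drive_tool:
  deltas:
    - {"ry": -3}
    - {"ry": -7}
    - {"ry": -12}
    - {"ry": -17}
    - {"ry": -21}
    - {"ry": -24}
    - {"ry": -25}
    - {"ry": -25}
    - {"ry": -25}

```text
invalid input at $.deltas[0]: expected keys hand, x, y, z, rx, ry, rz
```

All seven keys are required in every row.

Call:
drive_tool:
  deltas:
    - {"x": 30, "y": -39, "z": 0, "rx": 0, "ry": 0, "rz": -5, "hand": 85}
    - {"x": 64, "y": -83, "z": 0, "rx": 0, "ry": 0, "rz": -11, "hand": 85}
    - {"x": 98, "y": -127, "z": 0, "rx": 0, "ry": 0, "rz": -17, "hand": 85}
    - {"x": 132, "y": -171, "z": 0, "rx": 0, "ry": 0, "rz": -23, "hand": 85}
    - {"x": 166, "y": -215, "z": 0, "rx": 0, "ry": 0, "rz": -29, "hand": 85}
    - {"x": 200, "y": -259, "z": 0, "rx": 0, "ry": 0, "rz": -35, "hand": 85}
    - {"x": 234, "y": -303, "z": 0, "rx": 0, "ry": 0, "rz": -41, "hand": 85}
    - {"x": 268, "y": -347, "z": 0, "rx": 0, "ry": 0, "rz": -47, "hand": 85}
    - {"x": 302, "y": -391, "z": 0, "rx": 0, "ry": 0, "rz": -53, "hand": 85}
    - {"x": 336, "y": -435, "z": 0, "rx": 0, "ry": 0, "rz": -59, "hand": 85}
    - {"x": 366, "y": -474, "z": 0, "rx": 0, "ry": 0, "rz": -64, "hand": 85}
    - {"x": 385, "y": -498, "z": 0, "rx": 0, "ry": 0, "rz": -67, "hand": 85}

```text
time_s: 1.3
tcp_pos: [605.1, 101.7, 230.4]
ee_rot: [[1.0, 0.008, -0.002], [0.008, -1.0, -0.0], [-0.002, 0.0, -1.0]]
force: [1.2, 1.2, 0.2]
opening: 85.0
```

Call:
drive_tool:
  deltas:
    - {"x": 0, "y": 0, "z": 0, "rx": 0, "ry": -3, "rz": 0, "hand": 85}
    - {"x": 0, "y": 0, "z": 0, "rx": 0, "ry": -7, "rz": 0, "hand": 85}
    - {"x": 0, "y": 0, "z": 0, "rx": 0, "ry": -12, "rz": 0, "hand": 85}
    - {"x": 0, "y": 0, "z": 0, "rx": 0, "ry": -17, "rz": 0, "hand": 85}
    - {"x": 0, "y": 0, "z": 0, "rx": 0, "ry": -21, "rz": 0, "hand": 85}
    - {"x": 0, "y": 0, "z": 0, "rx": 0, "ry": -24, "rz": 0, "hand": 85}
    - {"x": 0, "y": 0, "z": 0, "rx": 0, "ry": -25, "rz": 0, "hand": 85}
    - {"x": 0, "y": 0, "z": 0, "rx": 0, "ry": -25, "rz": 0, "hand": 85}
    - {"x": 0, "y": 0, "z": 0, "rx": 0, "ry": -25, "rz": 0, "hand": 85}

```text
time_s: 2.2
tcp_pos: [605.5, 101.9, 230.6]
ee_rot: [[0.907, 0.007, 0.42], [0.008, -1.0, -0.0], [0.42, 0.003, -0.907]]
force: [0.1, -0.4, 0.6]
opening: 84.9
```

Call:
drive_tool:
  deltas:
    - {"x": 8, "y": -11, "z": -20, "rx": 0, "ry": 0, "rz": 0, "hand": 85.4}
    - {"x": 16, "y": -22, "z": -55, "rx": 0, "ry": 0, "rz": 0, "hand": 85.4}
    - {"x": 24, "y": -32, "z": -90, "rx": 0, "ry": 0, "rz": 0, "hand": 85.4}
    - {"x": 27, "y": -35, "z": -130, "rx": 0, "ry": 0, "rz": 0, "hand": 85.4}
    - {"x": 27, "y": -35, "z": -165, "rx": 0, "ry": 0, "rz": 0, "hand": 85.4}
    - {"x": 27, "y": -35, "z": -190, "rx": 0, "ry": 0, "rz": 0, "hand": 85.4}
    - {"x": 27, "y": -35, "z": -200, "rx": 0, "ry": 0, "rz": 0, "hand": 85.4}
    - {"x": 27, "y": -35, "z": -200, "rx": 0, "ry": 0, "rz": 0, "hand": 85.4}

```text
time_s: 3.0
tcp_pos: [632.0, 68.6, 36.2]
ee_rot: [[0.911, 0.008, 0.413], [0.007, -1.0, 0.005], [0.413, -0.002, -0.911]]
force: [-0.5, 1.2, -0.0]
opening: 85.6
```

Run:
```python
from bench import ctrl, grab_frame
import cv2, pickle; from h import *
s=ctrl.read_state(); print(s["tcp_pos"],s["force"])
P=s["tcp_pos"];R=s["ee_rot"]
C1=P-13*R[:,2]+42.5*R[:,0]; C2=P-13*R[:,2]-57*R[:,0]; print(C1,C2)
f=grab_frame("scene"); im=f["frame"][:,:,::-1].copy()
def pr(X):
    c=np.array(f["R"])@X+np.array(f["t"]); return (int(f["fx"]*c[0]/c[2]+f["cx"]),int(f["fy"]*c[1]/c[2]+f["cy"]))
for C,col in((C1,(0,0,255)),(C2,(255,0,0))):
    for w in(-11,11): cv2.circle(im,pr(C+w*R[:,1]),1,col,-1)
im=cv2.resize(im[90:310,200:480],None,fx=2.7,fy=2.7); cv2.imwrite("pics/s1.png",im)
```

```text
[632.00061217  68.60500301  36.19685752] [-0.51201629  1.24225606 -0.02237058]
[665.33849844  68.82676247  65.58709674] [574.72117471  68.14659218  24.49831473]
```

View pics/s1.png

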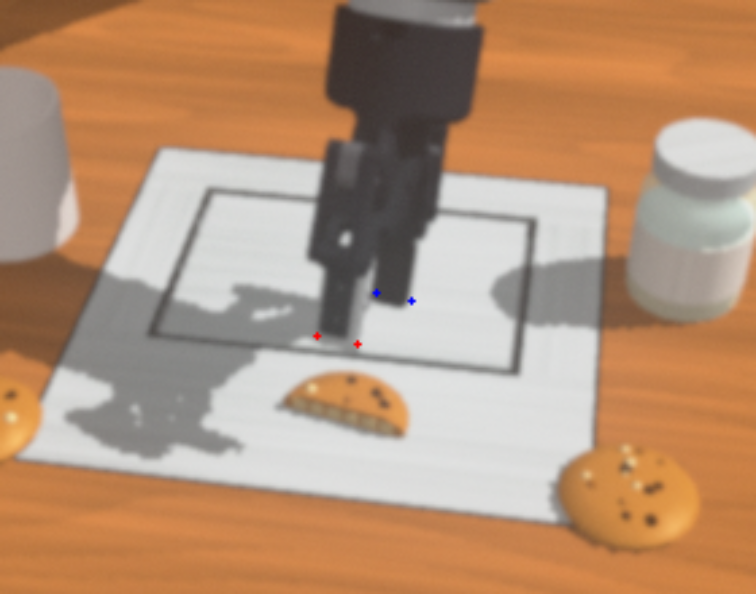

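The picture shows the tilted gripper with the near finger lower, over the flap, and the far finger above the cookie's broken side. The predicted tip corners match the fingers: red at (317–357,340), blue at (377–411,297). The cookie is at (345,405). Now I press the flap.

Call:
drive_tool:
  deltas:
    - {"x": 0, "y": -1, "z": -6, "rx": 0, "ry": 0, "rz": 0, "hand": 85.4}
    - {"x": 0, "y": -1, "z": -12, "rx": 0, "ry": 0, "rz": 0, "hand": 85.4}
    - {"x": 0, "y": -1, "z": -18, "rx": 0, "ry": 0, "rz": 0, "hand": 85.4}
    - {"x": 0, "y": -1, "z": -24, "rx": 0, "ry": 0, "rz": 0, "hand": 85.4}
    - {"x": 0, "y": -1, "z": -30, "rx": 0, "ry": 0, "rz": 0, "hand": 85.4}
    - {"x": 0, "y": -1, "z": -36, "rx": 0, "ry": 0, "rz": 0, "hand": 85.4}
    - {"x": 0, "y": -1, "z": -42, "rx": 0, "ry": 0, "rz": 0, "hand": 85.4}
    - {"x": 0, "y": -1, "z": -48, "rx": 0, "ry": 0, "rz": 0, "hand": 85.4}
    - {"x": 0, "y": -1, "z": -54, "rx": 0, "ry": 0, "rz": 0, "hand": 85.4}
    - {"x": 0, "y": -1, "z": -58, "rx": 0, "ry": 0, "rz": 0, "hand": 85.4}
    - {"x": 0, "y": -1, "z": -60, "rx": 0, "ry": 0, "rz": 0, "hand": 85.4}
    - {"x": 0, "y": -1, "z": -60, "rx": 0, "ry": 0, "rz": 0, "hand": 85.4}

```text
time_s: 4.25
tcp_pos: [642.0, 70.3, -9.7]
ee_rot: [[0.925, 0.006, 0.379], [0.006, -1.0, 0.0], [0.379, 0.002, -0.925]]
force: [-0.2, 0.4, 1.4]
opening: 85.4
```

```bash
cat > look.py <<'E'
import sys
from bench import ctrl, grab_frame
from h import *
s=ctrl.read_state(); P=s["tcp_pos"];R=s["ee_rot"]
print(s["time_s"],P.round(1),s["force"].round(1),"C1",(P-13*R[:,2]+42.5*R[:,0]).round(1),"C2",(P-13*R[:,2]-57*R[:,0]).round(1))
f=grab_frame("scene"); a=cv2.resize(f["frame"][120:300,210:450,::-1],None,fx=2.2,fy=2.2)
g=grab_frame("top"); b=cv2.resize(g["frame"][150:360,230:450,::-1],(a.shape[0]*220//210//1,a.shape[0]))
cv2.imwrite(sys.argv[1],cv2.resize(np.hstack([a,b]),(800,int(800*a.shape[0]/(a.shape[1]+b.shape[1])))))
E
python3 look.py pics/p2.png
```

```text
4.25 [642.   70.3  -9.7] [-0.2  0.4  1.4] C1 [676.4  70.6  18.4] C2 [584.3  69.9 -19.3]
```

View pics/p2.png

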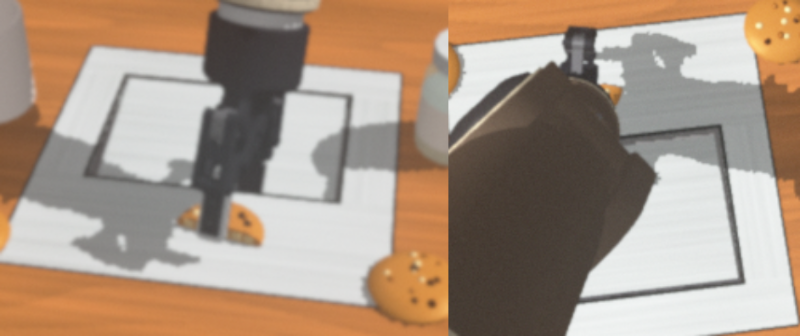

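The tool stopped short: z is -10, x is 10 mm too far out, and the tilt has dropped to 22°. A joint limit is the likely cause, so I check that first.

Run:
```python
from bench import ctrl
s=ctrl.read_state(); print(s["joint_pos"].round(2), s["qvel"].round(2))
```

```text
[-28.47  36.96  19.79 119.04 -59.15   7.27  43.4 ] [-0.03 -0.2  -0.06  0.05  0.03 -0.04  0.  ]
```

Joints 5 and 6 are both at their limits, because the tool is nearly in line with the forearm. Joint 5 has its free range on the other side. I'll lift, lean the tool to the right so joint 5 goes positive, then swing the lean round to outward.

Call:
drive_tool:
  deltas:
    - {"x": 0, "y": 0, "z": 20, "rx": 0, "ry": 0, "rz": 0, "hand": 85.4}
    - {"x": 0, "y": 0, "z": 50, "rx": 0, "ry": 0, "rz": 0, "hand": 85.4}
    - {"x": 0, "y": 0, "z": 85, "rx": 0, "ry": 3, "rz": 0, "hand": 85.4}
    - {"x": -5, "y": 0, "z": 120, "rx": 0, "ry": 7, "rz": 0, "hand": 85.4}
    - {"x": -10, "y": 0, "z": 145, "rx": 0, "ry": 12, "rz": 0, "hand": 85.4}
    - {"x": -10, "y": 0, "z": 160, "rx": 0, "ry": 17, "rz": 0, "hand": 85.4}
    - {"x": -10, "y": 0, "z": 160, "rx": 0, "ry": 22, "rz": 0, "hand": 85.4}
    - {"x": -10, "y": 0, "z": 160, "rx": 0, "ry": 22, "rz": 0, "hand": 85.4}

```text
time_s: 5.15
tcp_pos: [633.7, 70.6, 150.9]
ee_rot: [[1.0, 0.007, 0.006], [0.007, -1.0, -0.0], [0.006, 0.0, -1.0]]
force: [0.4, 0.3, -0.9]
opening: 85.1
```

Call:
drive_tool:
  deltas:
    - {"x": 0, "y": 0, "z": 0, "rx": -4, "ry": 0, "rz": 0, "hand": 85.4}
    - {"x": 0, "y": 0, "z": 0, "rx": -10, "ry": 0, "rz": 0, "hand": 85.4}
    - {"x": 0, "y": 0, "z": 0, "rx": -16, "ry": 0, "rz": 0, "hand": 85.4}
    - {"x": 0, "y": 0, "z": 0, "rx": -22, "ry": 0, "rz": 0, "hand": 85.4}
    - {"x": 0, "y": 0, "z": 0, "rx": -27, "ry": 0, "rz": 0, "hand": 85.4}
    - {"x": 0, "y": 0, "z": 0, "rx": -30, "ry": 0, "rz": 0, "hand": 85.4}
    - {"x": 0, "y": 0, "z": 0, "rx": -30, "ry": 0, "rz": 0, "hand": 85.4}

```text
time_s: 5.85
tcp_pos: [632.8, 73.2, 148.6]
ee_rot: [[1.0, 0.012, 0.007], [0.014, -0.865, -0.501], [-0.0, 0.501, -0.865]]
force: [-0.0, 0.4, 0.3]
opening: 85.8
```

```bash
cat > st.py <<'E'
from bench import ctrl
import numpy as np
from scipy.spatial.transform import Rotation as Ro
s=ctrl.read_state(); P=s["tcp_pos"];R=s["ee_rot"]
print(s["time_s"],"q",s["joint_pos"].round(1),"P",P.round(1),"F",s["force"].round(1),"C1",(P-13*R[:,2]+42.5*R[:,0]).round(1),"C2",(P-13*R[:,2]-57*R[:,0]).round(1))
print(R.round(3))
t=np.radians(28);G=np.array([[np.cos(t),0,np.sin(t)],[0,-1,0],[np.sin(t),0,-np.cos(t)]])
print("rotvec to lean28",np.degrees(Ro.from_matrix(G@R.T).as_rotvec()).round(1))
E
python3 st.py
```

```text
5.85 q [-62.8  53.   65.1  93.3 -18.6  63.8   1.6] P [632.8  73.2 148.6] F [-0.   0.4  0.3] C1 [675.2  80.3 159.8] C2 [575.7  78.9 159.9]
[[ 1.     0.012  0.007]
 [ 0.014 -0.865 -0.501]
 [-0.     0.501 -0.865]]
rotvec to lean28 [ 29.7 -27.2   6.6]
```

```bash
cat > kin.py <<'E'
import numpy as np
from scipy.spatial.transform import Rotation as Ro
from scipy.optimize import least_squares
Q=np.array([[-71.518,23.597,-.728,91.5,.3188,64.991,-4.7095],[-28.47,36.96,19.79,119.04,-59.15,7.27,43.4],[-62.8,53,65.1,93.3,-18.6,63.8,1.6]])
Pm=np.array([[237.91,577.44,230.5],[642,70.3,-9.7],[632.8,73.2,148.6]])
def fk(q,L):
    d1,d3,d5,d7,a1,a3,a5,a7=L; R=Ro.identity(); p=np.array([0,0,d1])
    for i,(ax,s) in enumerate(zip("zyzyzyz",(-1,1,-1,1,-1,1,-1))):
        R=R*Ro.from_euler(ax,s*q[i],degrees=True)
        l={1:(a1,0,d3),2:(0,0,0),3:(a3,0,d5),5:(a5,0,d7)}.get(i)
        if i==0: p=p+R.apply([a7,0,0])
        elif l: p=p+R.apply(l)
    return p,R*Ro.from_euler("z",180,degrees=True)
E
python3 - <<'E'
from kin import *
np.set_printoptions(precision=3,suppress=True)
for q,p in zip(Q,Pm): print(fk(q,[0]*8)[1].as_matrix())
f=lambda L:np.r_[np.ravel([fk(q,np.r_[L,0,0,0,0])[0]-p for q,p in zip(Q,Pm)])]
r=least_squares(f,[330,350,350,250]); print(r.x,f(r.x))
f2=lambda L:np.r_[np.ravel([fk(q,np.r_[L,0])[0]-p for q,p in zip(Q,Pm)]),L[4:]*.01]
r=least_squares(f2,[330,350,350,250,0,0,0]); print(r.x,f2(r.x))
E
```

```text
[[ 0.381  0.925 -0.001]
 [ 0.925 -0.381 -0.001]
 [-0.001  0.    -1.   ]]
[[ 0.925  0.006  0.38 ]
 [ 0.006 -1.     0.   ]
 [ 0.38   0.002 -0.925]]
[[ 1.     0.013  0.007]
 [ 0.015 -0.865 -0.501]
 [-0.001  0.501 -0.865]]
[343.822 508.837 479.892 371.431] [-41.551  29.286   4.65  -10.06   34.425  -6.979 -12.716  -8.222   2.329]
[273.751 483.474 445.858 360.42  -40.197 -50.622 -41.835] [-46.305  15.599  -1.347   0.262   0.387   0.138  -0.768   0.537   1.208
  -0.402  -0.506  -0.418]
```

```bash
cat > sim.py <<'E'
from kin import *
lo=np.array([-169.25,-16.82,-84.01,7.8,-59.2,7.22,-163.78]);hi=np.array([169.25,113.86,82.57,145.47,239.2,106.19,163.78])
def fkL(q,L):
    off=np.array(L).reshape(-1,3); R=Ro.identity(); p=np.array([0,0,off[0,2]]); 
    for i,(ax,s) in enumerate(zip("zyzyzyz",(-1,1,-1,1,-1,1,-1))):
        R=R*Ro.from_euler(ax,s*q[i],degrees=True)
        k={0:None,1:1,3:2,5:3}.get(i)
        if i==0: p=p+R.apply([off[0,0],off[0,1],0])
        elif k: p=p+R.apply(off[k])
    return p,R*Ro.from_euler("z",180,degrees=True)
L0=np.array([0,0,340,0,0,500,0,0,470,0,0,365.])
fit=lambda L:np.r_[np.ravel([fkL(q,L)[0]-p for q,p in zip(Q,Pm)]),(L-L0)*.01]
L=least_squares(fit,L0).x
def err(q,p,R):
    a,b=fkL(q,L); return np.r_[(p-a)/300,(R*b.inv()).as_rotvec()]
def step(q,p,R,it=15):
    for _ in range(it):
        e=err(q,p,R); J=np.array([(err(q+np.eye(7)[i]*.05,p,R)-e)/-.05 for i in range(7)]).T
        free=np.ones(7,bool)
        for _ in range(4):
            Jf=J*free; dq=Jf.T@np.linalg.solve(Jf@Jf.T+1e-8*np.eye(6),e)
            bad=((q+dq<lo)|(q+dq>hi))&free
            if not bad.any(): break
            free&=~bad
        q=np.clip(q+np.clip(dq,-8,8),lo,hi)
    return q
def go(q,waypts):
    for p,R in waypts:
        a,b=fkL(q,L); rv=(R*b.inv()).as_rotvec(); n=int(max(np.linalg.norm(p-a)/20,np.degrees(np.linalg.norm(rv))/3))+1
        for k in range(1,n+1): q=step(q,a+(p-a)*k/n,Ro.from_rotvec(rv*k/n)*b,4)
        e=err(q,p,R); print(q.round(1),"perr",(e[:3]*300).round(1),"rerr",np.degrees(e[3:]).round(1))
    return q
D=Ro.from_matrix(np.diag([1.,-1,-1]))
def ori(out,right,yaw=0): # leans in deg
    return Ro.from_rotvec(np.radians([-right,-out,0]))*Ro.from_euler("z",yaw,degrees=True)*D
E
python3 - <<'E'
from sim import *
np.set_printoptions(precision=1,suppress=True)
print(L,fit(L)[:9])
print("test"); go(Q[1],[(np.array([633,70.6,151]),ori(0,0)),(np.array([632.8,73.2,148.6]),ori(0,30))])
print("test from start"); go(Q[0],[(np.array([605,101.7,230.]),ori(0,0)),(np.array([605,101.7,230.]),ori(25,0)),(np.array([632,68,36.]),ori(25,0)),(np.array([632,68,-24.]),ori(25,0))])
T=np.array([630,67,-27.]);U=T+[0,0,90];E=T+[-65,0,0]
print("swing from now"); q=Q[2]
q=go(q,[(U,ori(0,30)),(U,ori(14,30)),(U,ori(28,15)),(U,ori(28,0)),(T,ori(28,0)),(E,ori(28,0))])
print("left lean then back")
q=go(Q[2],[(U+[0,0,60],ori(0,-30)),(U+[0,0,60],ori(0,0)),(U+[0,0,60],ori(28,0)),(T,ori(28,0)),(E,ori(28,0))])
E
```

```text
[ 13.1 -19.2 300.8   2.1 -19.2 497.3  -8.1 -12.2 449.4   1.    2.2 341.8] [ 0.  0.  0.  0.  0.  0.  0. -0. -0.]
test
[-45.   37.6  52.3  97.5 -33.2  61.8  18. ] perr [-0.  0.  0.] rerr [ 0. -0.  0.]
[-62.1  52.3  63.7  92.9 -17.4  64.   -0.2] perr [-0.  0.  0.] rerr [ 0. -0.  0.]
test from start
[-32.1  23.   24.8  95.1 -10.5  64.2  -4.4] perr [-0.  0.  0.] rerr [ 0. -0.  0.]
[-42.8   9.1  28.3 117.2   4.4  30.7 -19. ] perr [-0.  0.  0.] rerr [ 0. -0.  0.]
[-26.   30.1  15.9 120.7 -17.5   7.2   3.1] perr [-1.3 -0.3 -2.2] rerr [ 0.1 -1.1  0.1]
[-23.1  36.7  12.8 117.3 -17.5   7.2   2.9] perr [-6.2 -1.  -8.4] rerr [ 0.6 -4.6  0.2]
swing from now
[-60.6  58.5  60.5  95.9 -22.7  56.8   0.4] perr [-0.  0.  0.] rerr [ 0. -0.  0.]
[-68.6  56.5  63.5 108.  -25.   38.3  -1.9] perr [-0. -0. -0.] rerr [ 0. -0.  0.]
[-61.5  39.3  51.1 123.  -32.7   9.7   8. ] perr [-0.  0. -0.] rerr [ 0. -0.  0.]
[-35.1  27.8  26.9 123.4 -48.3   7.8  32.9] perr [-1.5 -0.4 -3. ] rerr [ 0.2 -1.4  0.1]
[-29.2  37.6  20.3 118.4 -48.3   7.8  31.8] perr [ -9.1  -1.9 -12.5] rerr [ 0.9 -6.8  0.4]
[-33.1  33.6  22.5 125.3 -48.3   7.8  31.2] perr [-12.   -2.4 -19.3] rerr [ 1.3 -9.2  0.4]
left lean then back
[-20.   38.7  36.9  99.7 -56.4  69.6  43.3] perr [-0.  0.  0.] rerr [ 0. -0. -0.]
[-44.4  39.4  51.6  99.3 -35.4  59.1  19.9] perr [-0. -0. -0.] rerr [0. 0. 0.]
[-48.7  24.   44.1 123.9 -48.5  15.   33.4] perr [ 0.  0. -0.] rerr [ 0. -0.  0.]
[-31.3  38.   22.9 118.6 -54.9   8.9  37.6] perr [ -9.1  -2.3 -12.6] rerr [ 1.  -6.8  0.5]
[-36.2  34.3  25.9 125.4 -54.9   8.9  36.5] perr [-11.8  -3.7 -19.2] rerr [ 1.6 -9.2  0.8]
```

```bash
cat > search.py <<'E'
from sim import *
import io,contextlib,time
np.set_printoptions(precision=1,suppress=True)
def quiet(q,w):
    with contextlib.redirect_stdout(io.StringIO()): return go(q,w)
T=np.array([630,67,-27.]);U=T+[0,0,90];E=T+[-65,0,0]
rng=np.random.default_rng(0)
print("feasible q at T, E (lean 28) by random starts")
for X in(T,E):
  S=[]
  for _ in range(60):
    q=step(lo+(hi-lo)*rng.random(7),X,ori(28,0),60)
    if np.linalg.norm(err(q,X,ori(28,0)))<1e-3: S.append(q)
  print(len(S)); [print(q) for q in S[:8]]
for lean in(12,15,18): 
  print("lean",lean); C=np.radians(lean); c1=np.array([-13*np.sin(C)+42.5*np.cos(C),0,13*np.cos(C)+42.5*np.sin(C)])
  T2=np.array([665,67,4.])-c1; go(Q[2],[(T2+[0,0,90],ori(0,0)),(T2+[0,0,90],ori(lean,0)),(T2,ori(lean,0)),(T2-[65,0,0],ori(lean,0))])
t0=time.time(); n=0
while time.time()-t0<200:
  V=[(np.array([rng.uniform(500,700),rng.uniform(-60,200),rng.uniform(120,280)]),ori(rng.uniform(-25,30),rng.uniform(-45,45),rng.uniform(-100,100))) for _ in range(rng.integers(1,3))]
  q=quiet(Q[2],V+[(U,ori(28,0))])
  if np.linalg.norm(err(q,U,ori(28,0)))>2e-2: continue
  q=quiet(q,[(T,ori(28,0))]); 
  if np.linalg.norm(err(q,T,ori(28,0)))>2e-2: continue
  q2=quiet(q,[(E,ori(28,0))]); e=np.linalg.norm(err(q2,E,ori(28,0)))
  print("HIT",e,q,q2,[(v[0],np.degrees((v[1]*D.inv()).as_rotvec())) for v in V]); n+=1
  if n>4: break
E
python3 search.py
```

```text
feasible q at T, E (lean 28) by random starts
6
[  -2.3   38.3  -15.2  122.2  116.3   16.7 -125.5]
[   5.1   40.1  -24.4  121.4  110.5   21.5 -116.8]
[ 30.1  56.8 -58.8 118.8 106.7  47.  -96.9]
[  17.1   45.3  -39.8  120.1  106.3   31.3 -106.8]
[  16.3   44.8  -38.8  120.2  106.5   30.6 -107.4]
[ 29.7  56.3 -58.2 118.9 106.6  46.4 -97.2]
7
[   5.    37.5  -26.2  130.1  121.1   25.1 -130.5]
[ 37.3  65.2 -70.4 127.  112.2  60.7 -98.9]
[   4.2   37.3  -25.2  130.2  121.7   24.6 -131.4]
[  28.1   51.2  -55.6  127.8  111.5   44.9 -108.8]
[ 42.2  81.8 -82.9 126.5 116.1  77.7 -89.4]
[ -14.9   34.4   -2.3  132.1  146.    16.2 -161.4]
[-28.6  35.3  14.4 133.4 178.3  14.6 163. ]
lean 12
[-42.4  42.2  47.9 101.6 -38.1  53.9  21.8] perr [-0. -0.  0.] rerr [-0.  0.  0.]
[-45.7  35.9  46.9 112.5 -43.1  36.1  26.8] perr [-0.  0. -0.] rerr [ 0. -0.  0.]
[-38.2  42.5  36.1 113.7 -52.3  26.7  34.3] perr [-0.  0. -0.] rerr [ 0. -0.  0.]
[-39.   37.4  33.3 122.9 -54.6  20.6  37.5] perr [-0.  0. -0.] rerr [ 0. -0.  0.]
lean 15
[-42.2  42.4  47.7 101.4 -38.2  53.8  21.8] perr [-0. -0.  0.] rerr [-0.  0.  
[... 1036 characters left out ...]

HIT 3.8051037795898234e-13 [  -0.4   38.7  -17.5  122.   114.4   17.8 -123. ] [   4.1   37.2  -25.1  130.2  121.8   24.6 -131.6] [(array([659.8,   8.4, 142.4]), array([-47. ,  -2.2,  70.9])), (array([595.4, -50.8, 238.9]), array([-17.2, -47.9, -87.4]))]
HIT 3.8182458458734505e-13 [  -0.5   38.6  -17.4  122.   114.5   17.8 -123.1] [   4.1   37.2  -25.   130.2  121.8   24.5 -131.6] [(array([512.8, 137.6, 156.6]), array([ 51.5,   3.2, -57.2])), (array([695. ,  89.6, 141.1]), array([  5.3,  25.6, -12.9]))]
HIT 3.8279278469881104e-13 [  -0.5   38.6  -17.3  122.   114.6   17.7 -123.2] [   4.    37.2  -24.9  130.2  121.9   24.5 -131.7] [(array([509.5,  47.8, 229.3]), array([-34.5, -32.5, -22.1]))]
```

The fitted kinematic model reproduces the arm's joint motion. A 16° lean is reachable over the whole sweep by the simple route, and it presses the flap to about 0.22 rad, rising to about 0.45 rad as the finger slides towards the hinge. I'll use that.

Call:
drive_tool:
  deltas:
    - {"x": -2, "y": -1, "z": -5, "rx": 4, "ry": 0, "rz": 0, "hand": 85.4}
    - {"x": -4, "y": -2, "z": -15, "rx": 10, "ry": 0, "rz": 0, "hand": 85.4}
    - {"x": -6, "y": -4, "z": -30, "rx": 16, "ry": 0, "rz": 0, "hand": 85.4}
    - {"x": -8, "y": -6, "z": -45, "rx": 22, "ry": 0, "rz": 0, "hand": 85.4}
    - {"x": -8, "y": -6, "z": -60, "rx": 27, "ry": 0, "rz": 0, "hand": 85.4}
    - {"x": -8, "y": -6, "z": -70, "rx": 30, "ry": 0, "rz": -0.7, "hand": 85.4}
    - {"x": -8, "y": -6, "z": -75, "rx": 30, "ry": 0, "rz": -0.7, "hand": 85.4}

```text
time_s: 6.55
tcp_pos: [624.4, 63.0, 74.3]
ee_rot: [[1.0, -0.006, 0.006], [-0.006, -1.0, 0.001], [0.006, -0.001, -1.0]]
force: [0.8, -0.1, 0.3]
opening: 85.2
```

Call:
drive_tool:
  deltas:
    - {"x": 0, "y": 0, "z": 0, "rx": 0, "ry": -3, "rz": 0, "hand": 85.4}
    - {"x": 0, "y": 0, "z": 0, "rx": 0, "ry": -7, "rz": 0, "hand": 85.4}
    - {"x": 0, "y": 0, "z": 0, "rx": 0, "ry": -11, "rz": 0, "hand": 85.4}
    - {"x": 0, "y": 0, "z": 0, "rx": 0, "ry": -14, "rz": 0, "hand": 85.4}
    - {"x": 0, "y": 0, "z": 0, "rx": 0, "ry": -16, "rz": 0, "hand": 85.4}
    - {"x": 0, "y": 0, "z": 0, "rx": 0, "ry": -16, "rz": 0, "hand": 85.4}
    - {"x": 0, "y": 0, "z": 0, "rx": 0, "ry": -16, "rz": 0, "hand": 85.4}

```text
time_s: 7.25
tcp_pos: [624.4, 63.5, 74.8]
ee_rot: [[0.96, -0.005, 0.281], [-0.006, -1.0, 0.001], [0.281, -0.003, -0.96]]
force: [-0.6, 0.2, -0.1]
opening: 85.7
```

```bash
python3 st.py
```

```text
7.25 q [-45.5  33.7  45.1 116.  -45.9  29.4  29.5] P [624.4  63.5  74.8] F [-0.6  0.2 -0.1] C1 [661.5  63.2  99.2] C2 [566.   63.8  71.2]
[[ 0.96  -0.005  0.281]
 [-0.006 -1.     0.001]
 [ 0.281 -0.003 -0.96 ]]
rotvec to lean28 [ -0.2 -11.7   0.3]
```

Call:
drive_tool:
  deltas:
    - {"x": 0, "y": 2, "z": -12, "rx": 0, "ry": 0, "rz": 0, "hand": 85.4}
    - {"x": 0, "y": 4, "z": -26, "rx": 0, "ry": 0, "rz": 0, "hand": 85.4}
    - {"x": 0, "y": 4, "z": -40, "rx": 0, "ry": 0, "rz": 0, "hand": 85.4}
    - {"x": 0, "y": 4, "z": -52, "rx": 0, "ry": 0, "rz": 0, "hand": 85.4}
    - {"x": 0, "y": 4, "z": -62, "rx": 0, "ry": 0, "rz": 0, "hand": 85.4}
    - {"x": 0, "y": 4, "z": -70, "rx": 0, "ry": 0, "rz": 0, "hand": 85.4}
    - {"x": 0, "y": 4, "z": -76, "rx": 0, "ry": 0, "rz": 0, "hand": 85.4}
    - {"x": 0, "y": 4, "z": -82, "rx": 0, "ry": 0, "rz": 0, "hand": 85.4}
    - {"x": 0, "y": 4, "z": -88, "rx": 0, "ry": 0, "rz": 0, "hand": 85.4}
    - {"x": 0, "y": 4, "z": -93, "rx": 0, "ry": 0, "rz": 0, "hand": 85.4}
    - {"x": 0, "y": 4, "z": -95, "rx": 0, "ry": 0, "rz": 0, "hand": 85.4}
    - {"x": 0, "y": 4, "z": -95, "rx": 0, "ry": 0, "rz": 0, "hand": 85.4}

```text
time_s: 8.45
tcp_pos: [624.4, 67.4, -20.4]
ee_rot: [[0.96, -0.006, 0.281], [-0.006, -1.0, 0.001], [0.281, -0.003, -0.96]]
force: [-0.0, -0.6, 1.1]
opening: 85.3
```

```bash
python3 st.py; python3 look.py pics/p3.png
```

```text
8.45 q [-34.4  39.8  29.1 117.2 -55.3  17.5  37.8] P [624.4  67.4 -20.4] F [-0.  -0.6  1.1] C1 [661.5  67.1   4.1] C2 [566.   67.7 -23.9]
[[ 0.96  -0.006  0.281]
 [-0.006 -1.     0.001]
 [ 0.281 -0.003 -0.96 ]]
rotvec to lean28 [ -0.2 -11.7   0.3]
8.45 [624.4  67.4 -20.4] [-0.  -0.6  1.1] C1 [661.5  67.1   4.1] C2 [566.   67.7 -23.9]
```

View pics/p3.png

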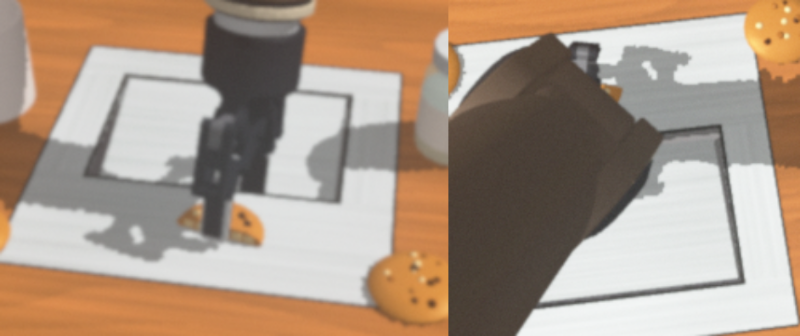

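The picture shows the far finger standing behind the cookie's broken edge (left half, about (212,235)) and the near finger on the flap. The seal line looks wider at the mouth's corner (715,130). I zoom in there to confirm the flap is down.

Run:
```python
from bench import grab_frame
import cv2,numpy as np,pickle
f=grab_frame("top"); o=pickle.load(open("f0.pkl","rb"))["top"]["frame"]
c=lambda a:cv2.resize(a[190:340,330:430,::-1],None,fx=3.6,fy=3.6,interpolation=cv2.INTER_CUBIC)
cv2.imwrite("pics/p4.png",np.hstack([c(o),c(f["frame"])]))
```

```text
(no output)
```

View pics/p4.png

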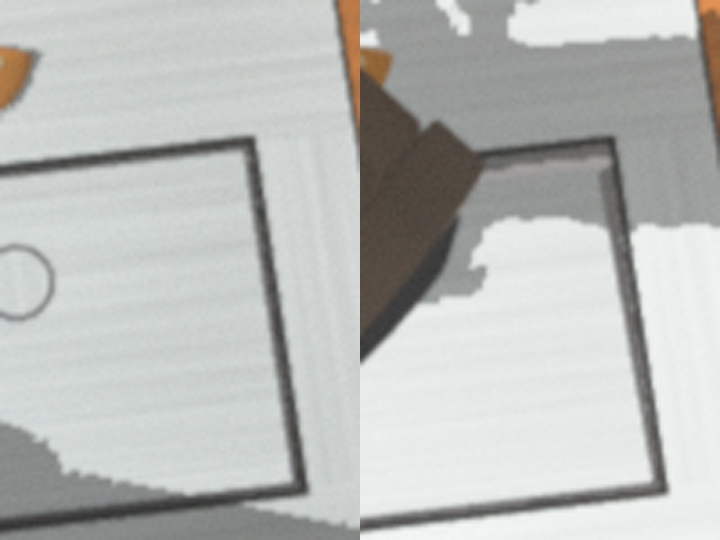

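The right half shows the flap's free edge dropped away from the seal (gap at (560,165), tapering to the hinge), so the flap is open. Now I sweep.

Call:
drive_tool:
  deltas:
    - {"x": -3, "y": 0, "z": 0, "rx": 0, "ry": 0, "rz": 0, "hand": 85.4}
    - {"x": -6, "y": 0, "z": 0, "rx": 0, "ry": 0, "rz": 0, "hand": 85.4}
    - {"x": -9, "y": 0, "z": 0, "rx": 0, "ry": 0, "rz": 0, "hand": 85.4}
    - {"x": -12, "y": 0, "z": 0, "rx": 0, "ry": 0, "rz": 0, "hand": 85.4}
    - {"x": -15, "y": 0, "z": 0, "rx": 0, "ry": 0, "rz": 0, "hand": 85.4}
    - {"x": -18, "y": 0, "z": 0, "rx": 0, "ry": 0, "rz": 0, "hand": 85.4}
    - {"x": -21, "y": 0, "z": 0, "rx": 0, "ry": 0, "rz": 0, "hand": 85.4}
    - {"x": -24, "y": 0, "z": 0, "rx": 0, "ry": 0, "rz": 0, "hand": 85.4}
    - {"x": -26, "y": 0, "z": 0, "rx": 0, "ry": 0, "rz": 0, "hand": 85.4}
    - {"x": -27, "y": 0, "z": 0, "rx": 0, "ry": 0, "rz": 0, "hand": 85.4}

```text
time_s: 9.6
tcp_pos: [597.4, 67.5, -19.9]
ee_rot: [[0.959, -0.006, 0.282], [-0.006, -1.0, 0.001], [0.282, -0.003, -0.96]]
force: [1.8, -0.1, 1.3]
opening: 85.5
```

```bash
python3 st.py; python3 look.py pics/p5.png
```

```text
9.6 q [-33.6  37.6  26.6 120.8 -55.7  14.5  38.6] P [597.4  67.5 -19.9] F [ 1.8 -0.1  1.3] C1 [634.5  67.2   4.5] C2 [539.1  67.8 -23.5]
[[ 0.959 -0.006  0.282]
 [-0.006 -1.     0.001]
 [ 0.282 -0.003 -0.96 ]]
rotvec to lean28 [ -0.2 -11.6   0.3]
9.6 [597.4  67.5 -19.9] [ 1.8 -0.1  1.3] C1 [634.5  67.2   4.5] C2 [539.1  67.8 -23.5]
```

View pics/p5.png

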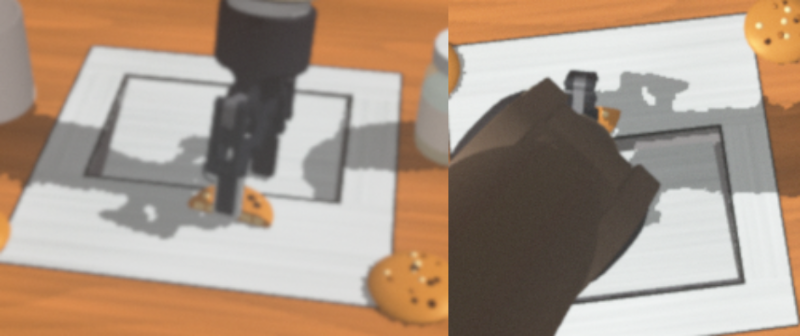

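The cookie moved squarely with the finger and now sits at the mouth's edge (left half, (232,205)), with the flap clearly down. I keep sweeping.

Call:
drive_tool:
  deltas:
    - {"x": -3, "y": 0, "z": 0, "rx": 0, "ry": 0, "rz": 0, "hand": 85.4}
    - {"x": -7, "y": 0, "z": 0, "rx": 0, "ry": 0, "rz": 0, "hand": 85.4}
    - {"x": -11, "y": 0, "z": 0, "rx": 0, "ry": 0, "rz": 0, "hand": 85.4}
    - {"x": -15, "y": 0, "z": 0, "rx": 0, "ry": 0, "rz": 0, "hand": 85.4}
    - {"x": -19, "y": 0, "z": 0, "rx": 0, "ry": 0, "rz": 0, "hand": 85.4}
    - {"x": -23, "y": 0, "z": 0, "rx": 0, "ry": 0, "rz": 0, "hand": 85.4}
    - {"x": -27, "y": 0, "z": 0, "rx": 0, "ry": 0, "rz": 0, "hand": 85.4}
    - {"x": -31, "y": 0, "z": 0, "rx": 0, "ry": 0, "rz": 0, "hand": 85.4}
    - {"x": -35, "y": 0, "z": 0, "rx": 0, "ry": 0, "rz": 0, "hand": 85.4}
    - {"x": -39, "y": 0, "z": 0, "rx": 0, "ry": 0, "rz": 0, "hand": 85.4}
    - {"x": -42, "y": 0, "z": 0, "rx": 0, "ry": 0, "rz": 0, "hand": 85.4}
    - {"x": -42, "y": 0, "z": 0, "rx": 0, "ry": 0, "rz": 0, "hand": 85.4}

```text
time_s: 10.9
tcp_pos: [555.2, 67.5, -19.9]
ee_rot: [[0.96, -0.006, 0.282], [-0.006, -1.0, 0.001], [0.282, -0.003, -0.96]]
force: [2.2, 0.5, 4.7]
opening: 85.5
```

```bash
python3 st.py; python3 look.py pics/p6.png
```

```text
10.9 q [-31.6  34.3  21.8 126.2 -56.6   9.6  39.7] P [555.2  67.5 -19.9] F [2.2 0.5 4.7] C1 [592.3  67.2   4.6] C2 [496.8  67.8 -23.4]
[[ 0.96  -0.006  0.282]
 [-0.006 -1.     0.001]
 [ 0.282 -0.003 -0.96 ]]
rotvec to lean28 [ -0.2 -11.6   0.3]
10.9 [555.2  67.5 -19.9] [2.2 0.5 4.7] C1 [592.3  67.2   4.6] C2 [496.8  67.8 -23.4]
```

View pics/p6.png

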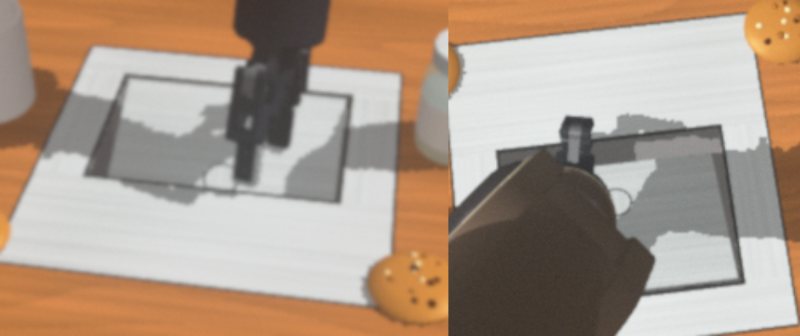

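Run:
```python
from bench import grab_frame
import cv2
f=grab_frame("wrist"); cv2.imwrite("pics/w7.png",f["frame"][:,:,::-1])
```

```text
(no output)
```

View pics/w7.png

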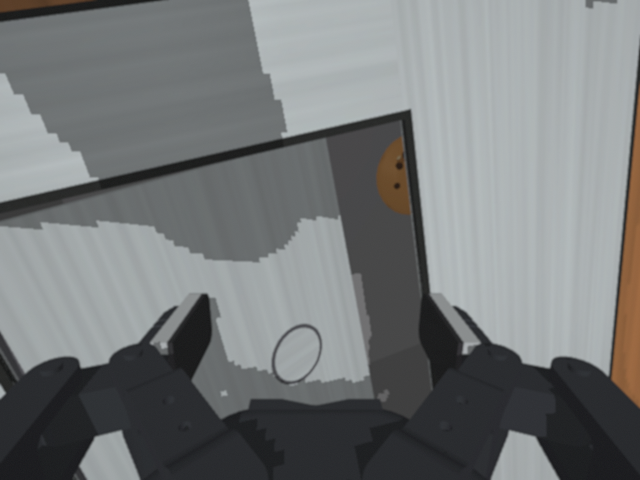

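The wrist view shows the flap open and the cookie below, seen through the gap at (393,178), past the flap's free edge and partly under the steel. I check that its image size fits the bin floor's depth before letting the flap close.

Run:
```python
from bench import grab_frame
from h import *
f=grab_frame("wrist"); hsv=cv2.cvtColor(f["frame"],cv2.COLOR_RGB2HSV)[110:250,340:420]
m=((hsv[...,1]>90)&(hsv[...,2]>60)).astype(np.uint8); c=max(cv2.findContours(m,0,cv2.CHAIN_APPROX_NONE)[0],key=cv2.contourArea)[:,0]+[340,110]
a,b=c[c[:,1].argmin()],c[c[:,1].argmax()]; l=c[c[:,0].argmin()]
M=np.array([[.982,.187],[-.187,.982]])
for z in(-40,-80,-120,-152):
    A,B,C=[onplane(f,p,z) for p in(a,b,l)]; print(z,"visible span",np.linalg.norm(A-B).round(1),"mouth xy of nearest",(M@(C[:2]-[603.5,39.6])).round(1),(M@(A[:2]-[603.5,39.6])).round(1),(M@(B[:2]-[603.5,39.6])).round(1))
```

```text
-40 visible span 38.9 mouth xy of nearest [ 6.2 80.5] [20.3 93.9] [19.7 55. ]
-80 visible span 48.8 mouth xy of nearest [24.7 72.4] [42.4 89.1] [41.6 40.4]
-120 visible span 58.7 mouth xy of nearest [43.1 64.3] [64.4 84.4] [63.4 25.8]
-152 visible span 66.6 mouth xy of nearest [57.9 57.8] [82.1 80.6] [81.  14.1]
```

At the floor depth (top face about -152 mm) the visible 24 mm deep arc spans 67 mm, and a 72 mm disc gives 68, so the cookie lies flat on the bin floor. Now I let the flap up gently and withdraw.

Call:
drive_tool:
  deltas:
    - {"x": 0, "y": 0, "z": 3, "rx": 0, "ry": 0, "rz": 0, "hand": 85.4}
    - {"x": 0, "y": 0, "z": 7, "rx": 0, "ry": 0, "rz": 0, "hand": 85.4}
    - {"x": 0, "y": 0, "z": 11, "rx": 0, "ry": 0, "rz": 0, "hand": 85.4}
    - {"x": 0, "y": 0, "z": 15, "rx": 0, "ry": 0, "rz": 0, "hand": 85.4}
    - {"x": 0, "y": 0, "z": 19, "rx": 0, "ry": 0, "rz": 0, "hand": 85.4}
    - {"x": 0, "y": 0, "z": 23, "rx": 0, "ry": 0, "rz": 0, "hand": 85.4}
    - {"x": 0, "y": 0, "z": 29, "rx": 0, "ry": 0, "rz": 0, "hand": 85.4}
    - {"x": 0, "y": 0, "z": 45, "rx": 0, "ry": 0, "rz": 0, "hand": 85.4}
    - {"x": 0, "y": 0, "z": 70, "rx": 0, "ry": 0, "rz": 0, "hand": 85.4}
    - {"x": 0, "y": 0, "z": 105, "rx": 0, "ry": 0, "rz": 0, "hand": 85.4}
    - {"x": 0, "y": 0, "z": 130, "rx": 0, "ry": 0, "rz": 0, "hand": 85.4}
    - {"x": 0, "y": 0, "z": 140, "rx": 0, "ry": 0, "rz": 0, "hand": 85.4}

```text
time_s: 12.3
tcp_pos: [555.3, 67.6, 121.9]
ee_rot: [[0.959, -0.006, 0.282], [-0.006, -1.0, 0.002], [0.282, -0.004, -0.959]]
force: [-1.0, -0.7, -0.4]
opening: 85.5
```

Call:
drive_tool:
  deltas:
    - {"x": 0, "y": 0, "z": 10, "rx": 0, "ry": 0, "rz": 0, "hand": 85.4}
    - {"x": 0, "y": 0, "z": 20, "rx": 0, "ry": 0, "rz": 0, "hand": 85.4}
    - {"x": 0, "y": 0, "z": 30, "rx": 0, "ry": 0, "rz": 0, "hand": 85.4}
    - {"x": 0, "y": 0, "z": 30, "rx": 0, "ry": 0, "rz": 0, "hand": 85.4}
    - {"x": 0, "y": 0, "z": 30, "rx": 0, "ry": 0, "rz": 0, "hand": 85.4}
    - {"x": 0, "y": 0, "z": 30, "rx": 0, "ry": 0, "rz": 0, "hand": 85.4}
    - {"x": 0, "y": 0, "z": 30, "rx": 0, "ry": 0, "rz": 0, "hand": 85.4}
    - {"x": 0, "y": 0, "z": 30, "rx": 0, "ry": 0, "rz": 0, "hand": 85.4}
    - {"x": 0, "y": 0, "z": 30, "rx": 0, "ry": 0, "rz": 0, "hand": 85.4}

```text
time_s: 13.2
tcp_pos: [555.2, 67.4, 151.7]
ee_rot: [[0.96, -0.006, 0.282], [-0.007, -1.0, 0.002], [0.282, -0.003, -0.96]]
force: [-0.6, 0.5, 0.3]
opening: 85.3
```

```bash
python3 st.py
python3 - <<'E'
from bench import grab_frame
import pickle
from h import *
d=pickle.load(open("f0.pkl","rb")); f=grab_frame("scene"); w=grab_frame("wrist")
for n,b in(("cookie near mug",(160,225,220,268)),("cookie near jar",(402,248,464,298)),("mug",(168,110,232,190)),("jar",(430,132,484,210))):
    x0,y0,x1,y1=b; A=[cv2.cvtColor(g["frame"],cv2.COLOR_RGB2GRAY)[y0:y1,x0:x1].astype(np.float32) for g in(d["scene"],f)]
    print(n,cv2.phaseCorrelate(A[0],A[1],cv2.createHanningWindow((x1-x0,y1-y0),cv2.CV_32F)))
a=cv2.resize(f["frame"][90:310,150:490],(400,259)); b=cv2.resize(w["frame"],(400,300))[:259]
cv2.imwrite("pics/p8.png",np.hstack([a,b])[:,:,::-1])
E
```

```text
13.2 q [-61.2  22.   58.9 122.  -31.9  33.3  17.7] P [555.2  67.4 151.7] F [-0.6  0.5  0.3] C1 [592.3  67.1 176.1] C2 [496.8  67.7 148.1]
[[ 0.96  -0.006  0.282]
 [-0.007 -1.     0.002]
 [ 0.282 -0.003 -0.96 ]]
rotvec to lean28 [ -0.2 -11.6   0.3]
cookie near mug ((-0.005169444598923434, 0.4015010854876735), 0.900559464207402)
cookie near jar ((0.0487228672781157, 0.05251330515135422), 0.9014286881685257)
mug ((0.16918371098310203, -0.2993958829932879), 0.40260781683027747)
jar ((0.16262572636383155, -0.0663462283526286), 0.8427218194361086)
```

View pics/p8.png

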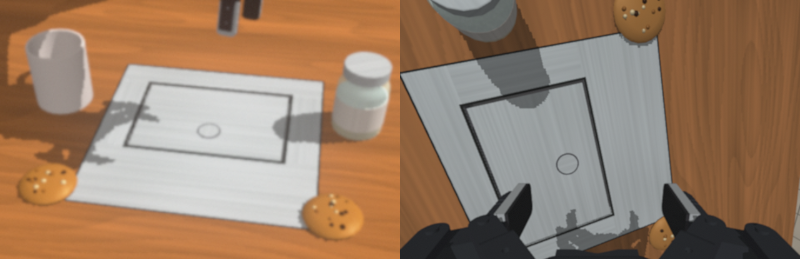

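The flap is shut flush (ring at (208,130), even seal), no cookie is left on the steel, and the bystanders haven't moved (shifts under 0.5 px). I hand the job in.

```bash
python3 -c "
from bench import ctrl
print(ctrl.job_done())"
```

```text
the job is handed in; nothing more can be done
None
```

I handed the job in with the half cookie in the bin and the flap closed; the robot's clock stood at about 13 s. `job_done()` gave no verdict.

**What I did:** I leaned the gripper 16° outward and pressed the flap down with the near finger. The far finger then swept the cookie about 69 mm towards the robot and over the edge. After that I lifted straight up so the flap could close.

**What went wrong on the way:** my first press, at a 25° lean, ran into the limits of joints 5 and 6 and stopped short. It had opened the flap part-way, but the cookie was not touched. I backed off and fitted a kinematic model to choose a reachable lean.

**Last checks:**
- **Cookie in the bin:** the wrist camera saw it through the gap past the flap. The visible arc spans 67 mm, against 68 mm expected for a cookie lying flat on the floor. This is one view with the floor depth taken from the text, made before the flap closed.
- **Flap:** it looked flush in both views after the lift. I did not measure its angle.
- **Bystanders:** the two cookies, the mug and the jar shifted by less than 0.5 pixel in the scene camera. The mug's match was weak because of shadow.
- **Robot:** it stood clear, with the lowest fingertip about 150 mm up and the wrist force within 1 N of zero.

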